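# Start a reading on the portable photometer

### The job

Start a reading on the photometer with the fingertips, in this order: press the far end of the power rocker right down so that it stays on, push the raised sample cover down until it is fully shut, then press the wide bar key fully down and let it come up again. Do not press the round or the square key, lift nothing, and leave every loose thing around it standing where it is.

Things in the scene. Friction and masses are not known exactly. Their poses are not given: they have to be found in the camera images.
- photometer: Portable photometer, a fixed black case 260 (x) x 360 (y) x 100 mm high; flat metal top panel. Origin: centre of its underside; x axis to its far edge (away from the robot), y left, z up; turned by up to 15 degrees. On the panel, front row from the left: power rocker, then three keys 65 mm apart; far left the flat display, far right the sample cover.
- rocker (a joint): Power rocker, a black bar 56 mm long (photometer x) x 26 mm wide that tips about a pivot across its middle, in a low grey frame. -0.2 rad = off (near end down, far end raised, as at the start), +0.2 = on (far end down). It stays where it is left; a press of about 1 to 3 N on the far half, near the point rocker_far, tips it.
- rocker_far (a point): Point on the rocker's top face where to press it on, 21 mm beyond the pivot and 7 mm short of the far end; it moves with the rocker, and lies about 122 mm above the bench when off, 114 mm when on. Its z axis is the rocker's top normal.
- cover (a joint): Sample cover, a black plate 90 x 90 x 8 mm hinged along its far edge. 0 = shut flat (top face 110 mm above the bench), grows as its near edge rises; it starts 0.55 to 0.9 rad open. A stiff hinge holds it wherever it is left; it yields to a push of 1 to 4 N and stops dead at 0.
- cover_hinge (a point): Middle of the cover's hinge line, 102 mm above the bench; does not move. The hinge line runs along the photometer's y axis, and the plate reaches 90 mm from it towards the photometer's -x (the near side), 45 mm to either side.
- cover_mid (a point): Middle of the cover's top face, 45 mm from the hinge line; moves with the cover. z axis: the top face's normal.
- bar_key (a joint): The wide bar key, to be pressed last. 0 = up, 0.006 = fully down (m). A spring pushes back: 1.5 N to start, 5 N fully down; it springs up when let go.
- bar_key_top (a point): Middle of the top of the wide bar key, a white bar 18 (x) x 44 mm (y) in a black bezel 36 x 56 x 6 mm. Its top is 14 mm above the panel and 8 mm above its bezel when up. The key bases change places with one another between runs.
- round_key (a joint): Round key, not to be pressed. 0 = up, 0.006 = fully down (m). A spring pushes back: 1.5 N to start, 5 N fully down; it springs up when let go.
- round_key_top (a point): Middle of the top of the white round key, 26 mm across, in a bezel like the bar key's. Its top is 14 mm above the panel and 8 mm above its bezel when up. The key bases change places with one another between runs.
- square_key (a joint): Square key, not to be pressed. 0 = up, 0.006 = fully down (m). A spring pushes back: 1.5 N to start, 5 N fully down; it springs up when let go.
- square_key_top (a point): Middle of the top of the white square key, 20 x 20 mm, in a bezel like the bar key's. Its top is 14 mm above the panel and 8 mm above its bezel when up. The key bases change places with one another between runs.
- vial: Capped glass vial 25 mm across, 52 mm tall, standing loose on the panel between display and cover. A bystander: leave it standing where it is. Origin at the centre of its underside.
- cap: Loose white screw cap, 24 mm across, 12 mm high, lying on the panel behind the key row. A bystander: leave it standing where it is. Origin at the centre of its underside.
- amber_bottle: Amber bottle 64 mm across, 140 mm tall, on the bench beside the photometer. A bystander: leave it standing where it is. Origin at the centre of its underside.
- clear_jar: Clear jar 66 mm across, 100 mm tall, on the bench beside the photometer. A bystander: leave it standing where it is. Origin at the centre of its underside.
- beaker: Open glass beaker 68 mm across, 90 mm tall, on the bench beside the photometer. A bystander: leave it standing where it is. Origin at the centre of its underside.
- tube_rack: Blue tube rack 90 x 180 mm, 90 mm tall with its tubes, on the bench to the left. A bystander: leave it standing where it is. Origin at the centre of its underside.

How it is judged:
By the outcome, as a careful person would: the job done as asked, in the order asked, and still so for the second after the job is handed in, with the robot touching nothing.
It also fails if it takes over 48 s, if anything falls off the work surface, if the arm or the gripper's body presses on something with over 40 N, if the wrist force passes 120 N, or if a joint passes its speed limit or range.

### The arm

A 6-joint arm with a two-finger parallel gripper is mounted at the origin on the work surface. World frame = base frame: x ahead of the robot, y to its left, z up, the work surface at z = 0. Lengths are in mm, angles in rad, forces in N, time in s.
With the tool pointing down it reaches from about 350 to 875 mm from the base axis. Payload 4.2 kg.
Tool frame: the origin (TCP) lies midway between the tips of the shut fingers; the grasp point (between the pads) lies 19 mm behind it (arm.tcp_to_grasp is the distance from the TCP to the grasp point, in mm); z points along the fingers, y is the line along which they close (so a half turn about z gives the same grasp; the last joint's range is limited). The gripper opens to 85 mm and grips with 20 to 120 N. Pads are 22 mm wide; open, the fingers measure 114 mm over their backs; the gripper's body (76 mm by 85 mm) begins 54 mm behind the grasp point. The pads swing forward as they close: fully open they stand 13 mm farther back than shut.
Start: joints at [-1.051, 0.385, 0.008, 0, -1.194, -0.259], TCP at [161.175, -603.839, 231.312] pointing down, gripper open.
Joint ranges: [-3.14, 3.14], [-1.21, 2.06], [-1.07, 1.41], [-3.16, 2.05], [-2.99, -0.16], [-3.1, 3.1]. Speed limits (rad/s): [2.79, 2.79, 3.14, 3.14, 3.14, 3.14].

### API

Orientations are given as a unit quaternion [x, y, z, w].
In Python, from bench import arm, get_image gives the robot as it stands.
- The arm moves only by the tool drive_tool, never from a script. Its argument "deltas" is a list of rows, each a list of 2 entries, a list of its own where there are three numbers: the shift along the tool's x, y, z in cm, then the turn, a rotation vector about the tool's x, y, z in degrees. In form: [[[x, y, z], [ax, ay, az]], ...]. A call has 1 to 12 rows; each row shifts and turns the commanded pose from where the row before left it, along the tool's axes as they then stand; what a row does not reach is not made up. A row lasts 1/10 s, in which the tool goes at most 50 mm and 8.59 degrees, less where a joint would pass 70% of its speed; a pose out of reach is approached as far as the arm can. A call with a gripper value outside its range is refused whole. "claw" is the finger opening in cm, from 0 to 8.54, set as the call begins (left out, the last holds). The fingers move at their own pace and stop on an object; the grip force is fixed at half the most. Time passes only in rows, so rows that do not move let the fingers close. It gives the time, the measured TCP pose, the force, the opening and the grip force at its end, in the units of the state.
- arm.read_state(): the state, without advancing time (a new reading comes with each control period).
- get_image(name): name is "side" or "top" or "wrist"; returns a dict with "img" (420x560x3 uint8, red, green, blue), "fx", "fy", "cx", "cy" (pixels), "eye" and "orientation" of the camera in the world; the wrist camera has in their place "mount" (4x4, takes a point from camera to tool coordinates, whose origin is the TCP and whose axes are the flange's). Camera axes: x right, y down, z forward; pixel columns grow to the right and rows downward; lengths in mm; the calibration is good to about 2 mm. A picture is of the moment at which its call begins: read the wrist's pose just before it. There is no depth.
- arm.job_done(): hands the job in; it is judged then, once.
The state is a dict: "clock": time; "joints": joint angles; "joint_vel": joint speeds; "joint_efforts": joint torques, N m; "position": TCP position; "ee_rot": TCP orientation; "contact_force": force on the tool from outside, world axes, zero at the start; "wrist_torque": the same for the moment, N m; "gripper_width": finger opening in mm; "grasp_force": force on a finger pad.
Only numpy, scipy, OpenCV 4.12 (cv2) and the standard library are available. Lean on these libraries where they do the work, as an engineer would, in place of code of your own. Each camera call takes 0.05 s, during which the arm holds its last target. There are 200 camera calls.

## Working session

There is one attempt and no reset: what is moved stays moved. The work goes in short steps, Python scripts to look and compute and a tool call to move; the robot and the scene stay as the last step left them, time stands still between calls to the robot, and variables do not carry over. Pictures are saved under pics/ and viewed, at most 10 in all, crops included, and the job is handed in when it is done.

Besides the shell and the picture viewer there is one more tool, called after "Call:" as name([rows], argument=value, ...), one row to a line, values as JSON. drive_tool: Moves the arm, as the interface text tells. Its arguments: {"type":"object","properties":{"deltas":{"type":"array"},"claw":{"type":"number"}},"required":["deltas"]}

```bash
mkdir -p pics
python3 - <<'E'
from bench import arm,get_image
import cv2,numpy as np,pickle
s=arm.read_state();print({k:np.round(s[k],3).tolist() for k in('clock','position','ee_rot','contact_force','gripper_width')})
d={}
for n in('top','side'):
    g=get_image(n);d[n]=g
    cv2.imwrite(f'pics/{n}0.png',g['img'][:,:,::-1]);print(n,{k:np.round(v,3).tolist() for k,v in g.items() if k!='img'})
pickle.dump(d,open('v0.pkl','wb'))
E
```

```text
{'clock': 0.0, 'position': [161.046, -603.306, 230.238], 'ee_rot': [-0.13, 0.992, 0.001, -0.0], 'contact_force': [-0.05, -0.66, 0.004], 'gripper_width': 85.3}
top {'fx': 542.529, 'fy': 542.529, 'cx': 281.646, 'cy': 203.337, 'eye': [441.885, 22.163, 1508.062], 'orientation': [-0.698, 0.715, -0.034, 0.023]}
side {'fx': 499.695, 'fy': 499.695, 'cx': 274.42, 'cy': 215.351, 'eye': [303.489, 1006.386, 1220.062], 'orientation': [-0.109, 0.927, -0.356, 0.046]}
```

View pics/top0.png

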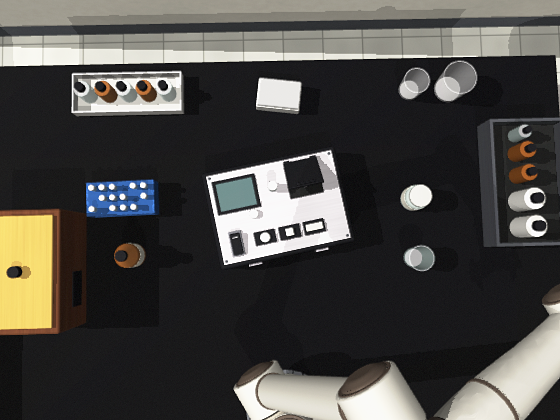

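View pics/side0.png

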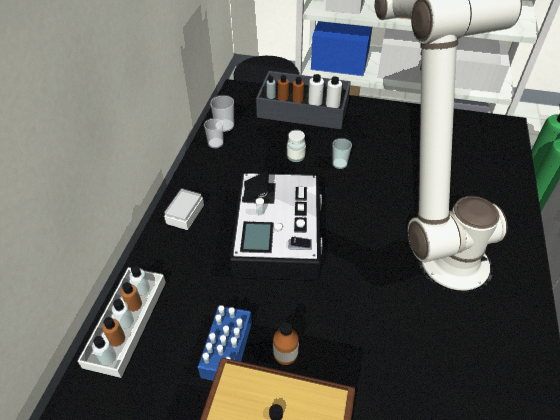

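The top view shows the panel with corners near (207,178), (332,151), (351,238) and (224,266). The rocker is at (237,242), the round key at (265,238), the square key at (290,232), the bar key at the right (314,227) and the raised cover at (305,175). The side view confirms this layout.

```bash
cat > h.py <<'E'
import numpy as np,cv2,pickle
from scipy.spatial.transform import Rotation as R
def ray(g,uv,z):
    uv=np.atleast_2d(np.array(uv,float))
    d=np.c_[(uv[:,0]-g['cx'])/g['fx'],(uv[:,1]-g['cy'])/g['fy'],np.ones(len(uv))]
    d=R.from_quat(g['orientation']).apply(d);e=np.array(g['eye'])
    return e+d*((z-e[2])/d[:,2])[:,None]
def proj(g,P):
    c=R.from_quat(g['orientation']).inv().apply(np.atleast_2d(P)-np.array(g['eye']))
    return np.c_[g['fx']*c[:,0]/c[:,2]+g['cx'],g['fy']*c[:,1]/c[:,2]+g['cy']]
E
python3 - <<'E'
from h import *
d=pickle.load(open('v0.pkl','rb'))
for n,(x0,y0,x1,y1) in {'top':(195,140,365,275),'side':(225,165,330,285)}.items():
    g=d[n];im=g['img'];m=np.zeros(im.shape[:2],np.uint8)
    m[y0:y1,x0:x1]=(im.min(2)[y0:y1,x0:x1]>120)*255
    cs,hi=cv2.findContours(m,cv2.RETR_CCOMP,cv2.CHAIN_APPROX_NONE)
    c=max(cs,key=cv2.contourArea)
    # robust corners: fit quad lines through hull
    h=cv2.convexHull(c);q=cv2.approxPolyN(h,4).reshape(-1,2) if hasattr(cv2,'approxPolyN') else cv2.boxPoints(cv2.minAreaRect(c))
    P=ray(g,q,100);ce=P.mean(0);print(n,'corners',q.tolist(),P[:,:2].round(1).tolist(),'centre',ce.round(1))
    for i in range(4):
        e=P[(i+1)%4]-P[i];print('  edge',np.linalg.norm(e).round(1),np.degrees(np.arctan2(e[1],e[0])).round(1))
    g['box']=q
    for k,cc in enumerate(cs):
        a=cv2.contourArea(cc)
        if a>8 and cc is not c:
            u=cc.reshape(-1,2).mean(0);print('  ','hole' if hi[0,k,3]>=0 else 'blob',a,u.round(1),ray(g,u,114 if hi[0,k,3]<0 else 106)[0,:2].round(1))
a=cv2.resize(d['top']['img'][145:275,200:360],None,fx=4,fy=4,interpolation=cv2.INTER_CUBIC)
b=cv2.resize(d['side']['img'][165:275,225:330],None,fx=4.9,fy=4.9,interpolation=cv2.INTER_CUBIC)
cv2.imwrite('pics/crop0.png',a[:,:,::-1]);cv2.imwrite('pics/crop1.png',b[:,:,::-1])
E
```

```text
top corners [[350, 237], [224, 265], [205, 176], [331, 149]] [[464.1, -175.2], [400.1, 152.4], [632.2, 198.2], [696.1, -133.3]] centre [548.1  10.5 100. ]
  edge 333.9 101.1
  edge 236.6 11.2
  edge 337.6 -79.1
  edge 235.8 -169.8
   blob 9.0 [255.  263.9] [401.2  72.1]
   blob 9.0 [321.5 249.5] [433.7 -99. ]
   blob 68.0 [264.5 236.8] [469.6  46.3]
   blob 49.0 [289.1 231.4] [482.1 -17.1]
   blob 95.5 [313.8 226.2] [493.9 -80.9]
   hole 310.5 [237.2 242.9] [456.  117.1]
   hole 315.0 [265.  236.9] [469.7  45.2]
   hole 318.5 [289.7 231.4] [482.2 -18.8]
   hole 320.5 [313.8 226.3] [493.9 -81.6]
   hole 1547.5 [235.9 194.1] [582.2 118.2]
   hole 1371.0 [303.2 177. ] [623.  -57.8]
side corners [[315, 175], [317, 259], [233, 256], [244, 174]] [[464.3, -178.5], [396.3, 156.8], [628.4, 200.8], [691.0, -130.4]] centre [545.   12.2 100. ]
  edge 342.1 101.5
  edge 236.2 10.7
  edge 337.0 -79.3
  edge 231.7 -168.0
   blob 46.0 [300.  222.5] [467.9  46.7]
   blob 28.5 [300.6 206.8] [479.1 -15.8]
   hole 225.0 [300.  242.2] [454.2 113.4]
   hole 1005.0 [256.6 236.9] [580.3 122.6]
   hole 210.0 [300.3 224.4] [466.8  46.8]
   hole 324.5 [300.7 199.8] [486.1 -52.3]
```

View pics/crop0.png

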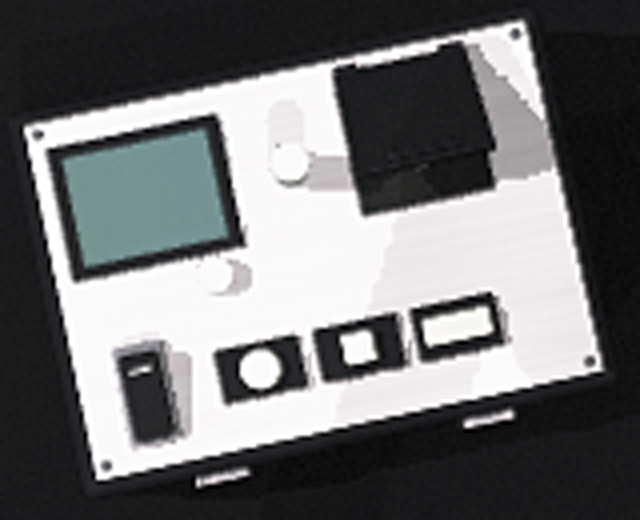

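View pics/crop1.png

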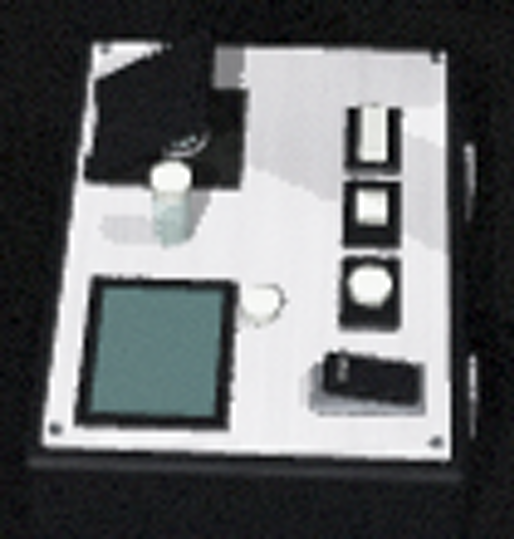

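Both views agree. The yaw is about 10.9°, the key spacing about 65 mm, and the rightmost key is the bar. Next I compute the rocker and cover points and the first move.

Run:
```python
from h import *
from bench import arm
d=pickle.load(open('v0.pkl','rb'));t=d['top'];s=d['side']
a=np.radians(10.9);ex=np.array([np.cos(a),np.sin(a),0]);ey=np.array([-np.sin(a),np.cos(a),0])
O=np.array([546.5,11.3,0]);L=lambda P:np.c_[(P-O)@ex,(P-O)@ey,P[:,2]].round(1).tolist()
tc=lambda p:np.array(p)/4+[200,145]-.4
sc=lambda p:np.array(p)/4.9+[225,165]-.4
print('rocker far end',L(ray(t,tc([139,351]),124)),L(ray(s,sc([327,372]),123)))
print('rocker near end',L(ray(t,tc([158,439]),112)),L(ray(s,sc([424,385]),112)))
print('hinge ends',L(ray(t,tc([[337,70],[463,43]]),102)))
for z in(150,160,170):print('near edge',L(ray(t,tc([[360,172],[495,148]]),z)))
print('bar',L(ray(t,[313.8,226.2],114)), L(ray(s,sc([372,134]),114)))
print('vial cap',L(ray(t,tc([291,160]),152)),'cap',L(ray(t,tc([224,275]),112)))
```

```text
rocker far end [[-41.6, 121.3, 124.0]] [[-46.6, 126.3, 123.0]]
rocker near end [[-98.7, 121.9, 112.0]] [[-103.1, 124.7, 112.0]]
hinge ends [[111.5, -41.6, 102.0], [111.5, -126.1, 102.0]]
near edge [[37.9, -39.4, 150.0], [34.7, -125.9, 150.0]]
near edge [[36.9, -38.9, 160.0], [33.7, -124.7, 160.0]]
near edge [[35.8, -38.4, 170.0], [32.7, -123.6, 170.0]]
bar [[-69.1, -80.7, 114.0]] [[-70.2, -77.3, 114.0]]
vial cap [[54.3, 1.5, 152.0]] cap [[-4.8, 58.6, 112.0]]
```

Call:
drive_tool([
  [[0,0,0],[0,0,4]],
  [[-2,3,0],[0,0,0]],
  [[-2,3,0],[0,0,0]],
  [[-2,3,0],[0,0,0]],
  [[-2,3,0],[0,0,0]],
  [[-2,3,0],[0,0,0]],
  [[-2,3,0],[0,0,0]],
  [[-2,3,0],[0,0,0]],
  [[-2,3,0],[0,0,0]],
  [[-2,3,0],[0,0,0]],
  [[-2,3,0],[0,0,0]],
  [[0,3,0],[0,0,0]],
], claw=0)

```text
clock: 1.3
position: [296.2, -240.5, 231.2]
ee_rot: [-0.096, 0.995, -0.0, 0.0]
contact_force: [0.3, -0.2, 0.7]
gripper_width: 0.4
grasp_force: 0.0
```

Call:
drive_tool([
  [[-2.4,3.2,0],[0,0,0]],
  [[-2.4,3.2,0],[0,0,0]],
  [[-2.4,3.2,0],[0,0,0]],
  [[-2.4,3.2,0],[0,0,0]],
  [[-2.4,3.2,0],[0,0,0]],
  [[-2.4,3.2,0],[0,0,0]],
  [[-2.4,3.2,0],[0,0,0]],
  [[-2.4,3.2,0],[0,0,0]],
  [[-2.4,3.2,0],[0,0,0]],
  [[-2.4,3.2,0],[0,0,0]],
  [[-0.7,0.2,0],[0,0,0]],
  [[0,0,0],[0,0,0]],
])

```text
clock: 2.5
position: [476.4, 121.8, 230.4]
ee_rot: [-0.096, 0.995, -0.0, -0.001]
contact_force: [-1.2, -0.5, 0.4]
gripper_width: -0.6
grasp_force: 0.0
```

Call:
drive_tool([
  [[0,0,2],[0,0,0]],
  [[0,0,2],[0,0,0]],
  [[0,0,2],[0,0,0]],
  [[0,0,2],[0,0,0]],
  [[0,0,1],[0,0,0]],
  [[0,0,0],[0,0,0]],
])

```text
clock: 3.1
position: [475.0, 119.7, 140.2]
ee_rot: [-0.095, 0.996, -0.001, -0.002]
contact_force: [0.3, 0.1, 0.7]
gripper_width: -0.2
grasp_force: 0.0
```

Run:
```python
from h import *
from bench import arm,get_image
st=arm.read_state();g=get_image('wrist');cv2.imwrite('pics/w1.png',g['img'][:,:,::-1]);M=np.array(g['mount'])
T=np.eye(4);T[:3,:3]=R.from_quat(st['ee_rot']).as_matrix();T[:3,3]=st['position'];W=T@M
g['eye']=W[:3,3];g['orientation']=R.from_matrix(W[:3,:3]).as_quat();pickle.dump(g,open('w1.pkl','wb'))
a=np.radians(10.9);ex=np.array([np.cos(a),np.sin(a),0]);ey=np.array([-np.sin(a),np.cos(a),0]);O=np.array([546.5,11.3,0])
f=lambda x,y,z:(O+x*ex+y*ey+[0,0,z])
print(st['position'],proj(g,[f(-49.5,122,122),f(-42,122,123.5),f(-98,122,112),f(-69.5,-80,114),st['position']]).round(0).tolist())
```

```text
[475.02414782 119.73233726 140.24946786] [[284.0, 257.0], [284.0, 272.0], [284.0, 157.0], [-116.0, 214.0], [280.0, 275.0]]
```

View pics/w1.png

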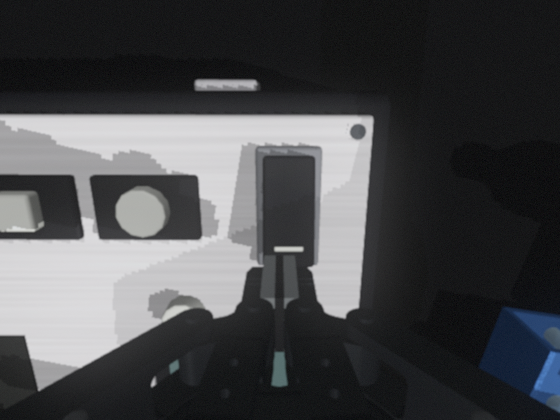

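The wrist view shows the fingertips over the rocker's far end. The rocker axis is at about column 289 against a predicted 284, so it lies about 2 mm further left. I shift and press.

Call:
drive_tool([
  [[-0.2,0.4,0],[0,0,0]],
  [[0,0,0.7],[0,0,0]],
  [[0,0,0.7],[0,0,0]],
  [[0,0,0.3],[0,0,0]],
  [[0,0,0.2],[0,0,0]],
  [[0,0,0.2],[0,0,0]],
  [[0,0,0.2],[0,0,0]],
  [[0,0,0],[0,0,0]],
])

```text
clock: 3.95
position: [477.5, 125.6, 118.2]
ee_rot: [-0.095, 0.995, 0.0, -0.0]
contact_force: [1.1, 0.3, -0.1]
gripper_width: -0.0
grasp_force: 0.3
```

Call:
drive_tool([
  [[0,0,0.1],[0,0,0]],
  [[0,0,0.1],[0,0,0]],
  [[0,0,0.1],[0,0,0]],
  [[0,0,0],[0,0,0]],
])

```text
clock: 4.35
position: [478.6, 125.9, 115.9]
ee_rot: [-0.096, 0.995, 0.0, 0.001]
contact_force: [3.2, -0.0, 3.2]
gripper_width: -0.3
grasp_force: 1.8
```

Call:
drive_tool([
  [[0,0,0.1],[0,0,0]],
  [[0,0,0.1],[0,0,0]],
  [[0,0,0],[0,0,0]],
])

```text
clock: 4.65
position: [479.1, 126.1, 114.7]
ee_rot: [-0.096, 0.995, 0.0, 0.002]
contact_force: [3.6, -0.3, 7.4]
gripper_width: 0.2
grasp_force: 4.2
```

Call:
drive_tool([
  [[0,0,0.1],[0,0,0]],
  [[0,0,0.1],[0,0,0]],
  [[0,0,0.1],[0,0,0]],
  [[0,0,0],[0,0,0]],
])

```text
clock: 5.05
position: [479.3, 126.1, 114.3]
ee_rot: [-0.096, 0.995, 0.0, 0.002]
contact_force: [-1.7, -1.3, 24.1]
gripper_width: -0.2
grasp_force: 11.4
```

The rocker reached a hard stop at about 114 mm. I lift, move towards the cover and look.

Call:
drive_tool([
  [[0,0,-1],[0,0,0]],
  [[0,0,-3],[0,0,0]],
  [[0,0,-4],[0,0,0]],
  [[0,0,-4],[0,0,0]],
  [[0,-3,0],[0,0,0]],
  [[0,-3,0],[0,0,0]],
  [[0,-3,0],[0,0,0]],
  [[0,0,0],[0,0,0]],
  [[0,0,0],[0,0,0]],
])

```text
clock: 5.95
position: [492.9, 36.4, 228.9]
ee_rot: [-0.094, 0.996, 0.0, -0.002]
contact_force: [-0.3, 0.6, -0.2]
gripper_width: 0.0
grasp_force: 0.0
```

Run:
```python
from h import *
from bench import arm,get_image
st=arm.read_state();g=get_image('wrist');M=np.array(g['mount']);s=get_image('side')
T=np.eye(4);T[:3,:3]=R.from_quat(st['ee_rot']).as_matrix();T[:3,3]=st['position'];W=T@M
g['eye']=W[:3,3];g['orientation']=R.from_matrix(W[:3,:3]).as_quat();pickle.dump(g,open('w2.pkl','wb'))
b=cv2.resize(s['img'][165:275,225:330],None,fx=3.8,fy=3.8,interpolation=cv2.INTER_CUBIC)
o=np.zeros((420,400,3),np.uint8);o[:418,:399]=b[:420,:400]
w=cv2.resize(g['img'],(400,300));w=np.vstack([w,np.zeros((120,400,3),np.uint8)])
cv2.imwrite('pics/c2.png',np.hstack([w,o])[:,:,::-1]);print(st['position'],st['clock'])
```

```text
[492.93313743  36.43360765 228.87562522] 5.95
```

View pics/c2.png

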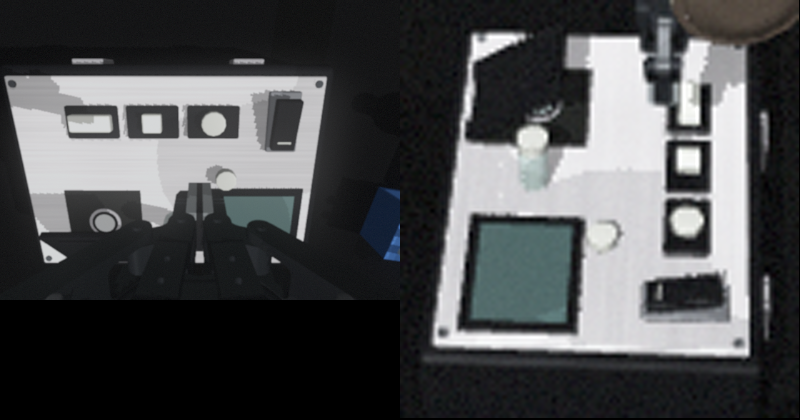

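The rocker now tips the other way, with its far end down. The vial and cap are undisturbed. On to the cover.

Call:
drive_tool([
  [[-2.6,-3,0],[0,0,0]],
  [[-2.6,-3,0],[0,0,0]],
  [[-2.6,-3,0],[0,0,0]],
  [[-2.5,-2.9,0],[0,0,0]],
  [[0,0,2],[0,0,0]],
  [[0,0,2],[0,0,0]],
  [[0,0,1.3],[0,0,0]],
  [[0,0,0],[0,0,0]],
])

```text
clock: 6.85
position: [616.8, -59.3, 174.7]
ee_rot: [-0.096, 0.995, 0.0, -0.003]
contact_force: [0.4, 0.8, -0.0]
gripper_width: 0.0
grasp_force: 0.0
```

Call:
drive_tool([
  [[0,0,0.5],[0,0,0]],
  [[0,0,0.5],[0,0,0]],
  [[0,0,0.5],[0,0,0]],
  [[0,0,0.5],[0,0,0]],
  [[0,0,0.5],[0,0,0]],
  [[0,0,0.5],[0,0,0]],
  [[0,0,0.5],[0,0,0]],
  [[0,0,0.5],[0,0,0]],
  [[0,0,0.5],[0,0,0]],
  [[0,0,0.5],[0,0,0]],
  [[0,0,0.5],[0,0,0]],
  [[0,0,0],[0,0,0]],
])

```text
clock: 8.05
position: [617.8, -60.2, 121.2]
ee_rot: [-0.095, 0.995, 0.0, -0.001]
contact_force: [-0.1, 0.8, 0.6]
gripper_width: 0.2
grasp_force: 0.0
```

Call:
drive_tool([
  [[0,0,0.2],[0,0,0]],
  [[0,0,0.2],[0,0,0]],
  [[0,0,0.2],[0,0,0]],
  [[0,0,0.2],[0,0,0]],
  [[0,0,0.1],[0,0,0]],
  [[0,0,0],[0,0,0]],
])

```text
clock: 8.65
position: [618.3, -60.2, 113.1]
ee_rot: [-0.095, 0.995, 0.0, -0.0]
contact_force: [-0.1, -0.3, 0.1]
gripper_width: -0.1
grasp_force: 0.0
```

Call:
drive_tool([
  [[0,0,0.1],[0,0,0]],
  [[0,0,0.1],[0,0,0]],
  [[0,0,0.1],[0,0,0]],
  [[0,0,0.1],[0,0,0]],
  [[0,0,0],[0,0,0]],
])

```text
clock: 9.15
position: [618.2, -60.2, 110.1]
ee_rot: [-0.095, 0.995, -0.0, 0.0]
contact_force: [-2.1, 0.9, 4.8]
gripper_width: 0.1
grasp_force: 2.3
```

Call:
drive_tool([
  [[0,0,0.1],[0,0,0]],
  [[0,0,0.1],[0,0,0]],
  [[0,0,0.1],[0,0,0]],
  [[0,0,0],[0,0,0]],
])

```text
clock: 9.55
position: [618.3, -60.3, 110.0]
ee_rot: [-0.096, 0.995, -0.001, 0.001]
contact_force: [-7.1, 1.8, 16.3]
gripper_width: 0.1
grasp_force: 8.3
```

Call:
drive_tool([
  [[0,0,-1],[0,0,0]],
  [[0,0,-3],[0,0,0]],
  [[0,0,-4],[0,0,0]],
  [[0,0,-2],[0,0,0]],
  [[3,0,0],[0,0,0]],
  [[3,0,0],[0,0,0]],
  [[3,0,0],[0,0,0]],
  [[3,0,0],[0,0,0]],
  [[0,0,0],[0,0,0]],
  [[0,0,0],[0,0,0]],
])

```text
clock: 10.55
position: [500.7, -83.0, 206.8]
ee_rot: [-0.095, 0.995, -0.0, 0.001]
contact_force: [-0.5, 0.7, -0.1]
gripper_width: 0.2
grasp_force: 0.0
```

Run:
```python
from h import *
from bench import arm,get_image
st=arm.read_state();g=get_image('wrist');M=np.array(g['mount']);s=get_image('side')
T=np.eye(4);T[:3,:3]=R.from_quat(st['ee_rot']).as_matrix();T[:3,3]=st['position'];W=T@M
g['eye']=W[:3,3];g['orientation']=R.from_matrix(W[:3,:3]).as_quat()
a=np.radians(10.9);ex=np.array([np.cos(a),np.sin(a),0]);ey=np.array([-np.sin(a),np.cos(a),0]);O=np.array([546.5,11.3,0])
y=g['img'].min(2);cs,_=cv2.findContours((y>110).astype(np.uint8),cv2.RETR_CCOMP,cv2.CHAIN_APPROX_NONE)
for c in cs:
    if 100<cv2.contourArea(c)<6000:
        r=cv2.minAreaRect(c);P=ray(g,r[0],114)-O;print(np.round(r[0]),np.round(r[1]),(P@ex).round(1),(P@ey).round(1))
print('tcp',(st['position']-O)@ex,(st['position']-O)@ey,st['position'])
b=cv2.resize(s['img'][165:275,225:330],None,fx=3.8,fy=3.8,interpolation=cv2.INTER_CUBIC)
o=np.zeros((420,400,3),np.uint8);o[:418,:399]=b[:420,:400]
w=np.vstack([cv2.resize(g['img'],(400,300)),np.zeros((120,400,3),np.uint8)])
cv2.imwrite('pics/c3.png',np.hstack([w,o])[:,:,::-1])
```

```text
[401. 379.] [18.  8.] [83.8] [16.5]
[538. 390.] [27. 51.] [94.9] [132.]
[284. 199.] [26. 63.] [-70.9] [-80.5]
[378. 199.] [28. 30.] [-71.] [-15.7]
[471. 200.] [37. 37.] [-70.2] [48.9]
[ 10. 193.] [19. 56.] [-75.] [-270.2]
[465. 272.] [14. 29.] [-14.4] [53.4]
[464. 196.] [85. 49.] [-73.2] [43.6]
[374. 196.] [81. 49.] [-73.5] [-18.3]
[284. 196.] [79. 49.] [-73.4] [-81.2]
[512. 104.] [ 7. 44.] [-134.1] [64.6]
[272. 104.] [ 6. 45.] [-134.2] [-89.2]
[ 8. 20.] [39. 15.] [-182.6] [-246.8]
tcp -62.78249459131691 -83.96527473319262 [500.72763325 -83.02231671 206.82387921]
```

View pics/c3.png

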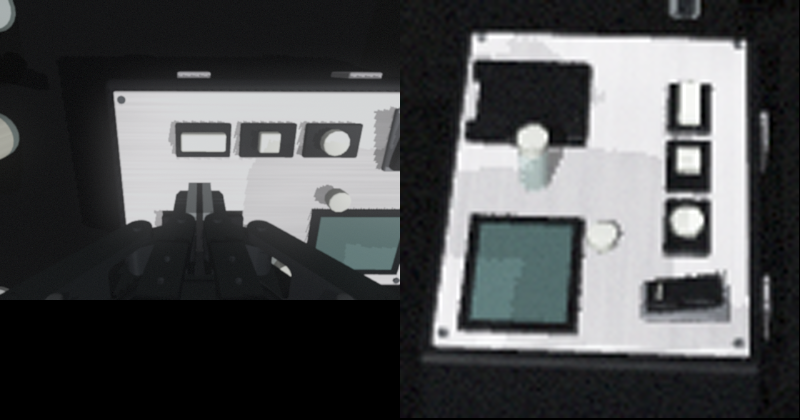

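The cover lies flat and shut. The bar key is at local (-70,-80) and the TCP at (-63,-84). I move over it and press.

Call:
drive_tool([
  [[0.7,0.4,0],[0,0,0]],
  [[0,0,2],[0,0,0]],
  [[0,0,2],[0,0,0]],
  [[0,0,2],[0,0,0]],
  [[0,0,2],[0,0,0]],
  [[0,0,0.5],[0,0,0]],
  [[0,0,0],[0,0,0]],
  [[0,0,0],[0,0,0]],
])

```text
clock: 11.45
position: [493.7, -80.2, 122.1]
ee_rot: [-0.096, 0.995, -0.0, 0.001]
contact_force: [0.6, -0.3, 0.0]
gripper_width: -0.1
grasp_force: 0.0
```

Call:
drive_tool([
  [[0,0,0.2],[0,0,0]],
  [[0,0,0.2],[0,0,0]],
  [[0,0,0.2],[0,0,0]],
  [[0,0,0.2],[0,0,0]],
  [[0,0,0.2],[0,0,0]],
  [[0,0,0.2],[0,0,0]],
  [[0,0,0],[0,0,0]],
])

```text
clock: 12.15
position: [492.9, -80.4, 109.5]
ee_rot: [-0.095, 0.995, -0.0, 0.0]
contact_force: [-0.7, 1.5, 3.7]
gripper_width: -0.3
grasp_force: 2.0
```

Call:
drive_tool([
  [[0,0,0.1],[0,0,0]],
  [[0,0,0.1],[0,0,0]],
  [[0,0,0.1],[0,0,0]],
  [[0,0,0.1],[0,0,0]],
  [[0,0,0],[0,0,0]],
  [[0,0,0],[0,0,0]],
])

```text
clock: 12.75
position: [493.0, -80.4, 107.8]
ee_rot: [-0.096, 0.995, -0.0, 0.0]
contact_force: [-5.7, 2.8, 18.7]
gripper_width: -0.0
grasp_force: 9.4
```

The key is at its stop: z is 108 mm and the force went well past 5 N. I lift and check.

Call:
drive_tool([
  [[0,0,-0.5],[0,0,0]],
  [[0,0,-1],[0,0,0]],
  [[0,0,-3],[0,0,0]],
  [[0,0,-4],[0,0,0]],
  [[0,0,-3],[0,0,0]],
  [[3,0,0],[0,0,0]],
  [[3,0,0],[0,0,0]],
  [[0,0,0],[0,0,0]],
  [[0,0,0],[0,0,0]],
])

```text
clock: 13.65
position: [433.8, -91.9, 220.6]
ee_rot: [-0.095, 0.995, 0.0, 0.0]
contact_force: [0.4, 1.1, -0.3]
gripper_width: -0.2
grasp_force: 0.0
```

Run:
```python
from h import *
from bench import arm,get_image
s=get_image('side');t=get_image('top')
b=cv2.resize(s['img'][165:275,225:330],None,fx=3.8,fy=3.8,interpolation=cv2.INTER_CUBIC)
w=cv2.resize(t['img'],(400,300));o=np.zeros((420,800,3),np.uint8);o[:300,:400]=w;o[:418,400:799]=b[:420,:399]
cv2.imwrite('pics/c4.png',o[:,:,::-1])
```

```text
(no output)
```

View pics/c4.png

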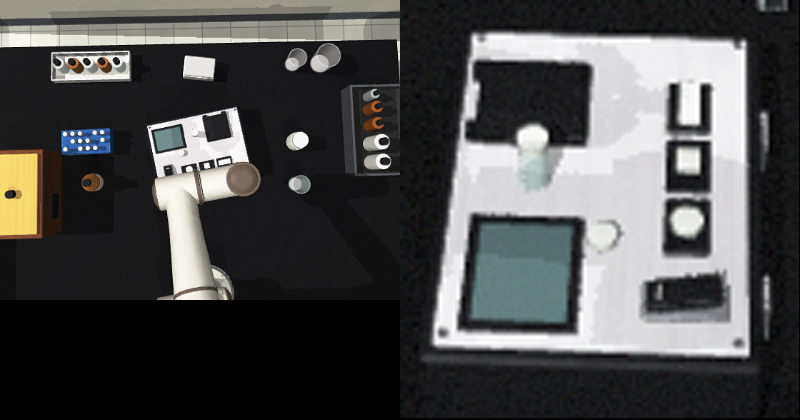

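The rocker is on, the cover is shut, the bar key is back up and every loose item is where it was.

```bash
python3 -c "
from bench import arm
print(arm.job_done())"
```

```text
the job is handed in; nothing more can be done
None
```

I handed the job in at about 14 s: the rocker was pressed on, the cover pushed shut, and the bar key pressed to its stop and released, in that order; the final images show the loose items undisturbed, but no verdict came back.

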